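# Check the roller track by running the fingertips along it

## Task

Check that the rollers of the roller track turn freely: with the fingertips, stroke along the top of the row from the low end cap toward the tall end stop, so that the five rollers, one after another, each roll at least a tenth of a turn toward the stop. Stroke lightly: never press a roller all the way down on its spring. Then lift off, so that all the rollers spring back up, and leave the spanner, the hex key set and the bolt where they are.

Things in the scene. Friction and masses are not known exactly. Their poses are not given: they have to be found in the camera images.
- track: Roller track screwed to the bench: open aluminium channel, 300 mm long (its y axis), 52 mm wide (x), walls 30 mm high. Origin: centre of its underside, on the bench. Five grey ribbed rollers, 24 mm in diameter, 32 mm long, axles along x, stand in a row at y = -100, -50, 0, 50, 100 mm; their crests are 40 mm above the bench. Each sits on springs and can dip 8 mm. Only shut fingers touch one at a time.
- end_stop: End stop of the track: an upright black plastic plate 52 mm wide, 12 mm thick, 58 mm high, closing one end of the channel; origin at the centre of its underside, 156 mm from the track's centre along its length. It may be at the track's +y or -y end.
- end_cap: End cap of the track: a low black block 52 mm wide, 12 mm thick, 30 mm high (level with the walls) at the other end, likewise 156 mm from the track's centre.
- crest_1 (a point): Fixed point at the top of roller 1 when it is untouched: 40 mm above the bench, at y = -100 mm on the track's centre line.
- crest_2 (a point): Fixed point at the top of roller 2 when it is untouched: 40 mm above the bench, at y = -50 mm on the track's centre line.
- crest_3 (a point): Fixed point at the top of roller 3 when it is untouched: 40 mm above the bench, at y = 0 mm on the track's centre line.
- crest_4 (a point): Fixed point at the top of roller 4 when it is untouched: 40 mm above the bench, at y = 50 mm on the track's centre line.
- crest_5 (a point): Fixed point at the top of roller 5 when it is untouched: 40 mm above the bench, at y = 100 mm on the track's centre line.
- roller_1 (a joint): Turn of roller 1 about its axle, rad, 0 at the start; it grows when the roller's top runs toward the track's +y end and falls when it runs toward -y. Turns freely without limit, stays where it is left.
- dip_1 (a joint): How far roller 1 is pressed down on its spring, m: 0 untouched, 0.008 all the way down. The spring resists with about 1 N at first and 0.8 N more per mm, and lifts the roller again.
- roller_2 (a joint): Turn of roller 2 about its axle, rad, 0 at the start; it grows when the roller's top runs toward the track's +y end and falls when it runs toward -y. Turns freely without limit, stays where it is left.
- dip_2 (a joint): How far roller 2 is pressed down on its spring, m: 0 untouched, 0.008 all the way down. The spring resists with about 1 N at first and 0.8 N more per mm, and lifts the roller again.
- roller_3 (a joint): Turn of roller 3 about its axle, rad, 0 at the start; it grows when the roller's top runs toward the track's +y end and falls when it runs toward -y. Turns freely without limit, stays where it is left.
- dip_3 (a joint): How far roller 3 is pressed down on its spring, m: 0 untouched, 0.008 all the way down. The spring resists with about 1 N at first and 0.8 N more per mm, and lifts the roller again.
- roller_4 (a joint): Turn of roller 4 about its axle, rad, 0 at the start; it grows when the roller's top runs toward the track's +y end and falls when it runs toward -y. Turns freely without limit, stays where it is left.
- dip_4 (a joint): How far roller 4 is pressed down on its spring, m: 0 untouched, 0.008 all the way down. The spring resists with about 1 N at first and 0.8 N more per mm, and lifts the roller again.
- roller_5 (a joint): Turn of roller 5 about its axle, rad, 0 at the start; it grows when the roller's top runs toward the track's +y end and falls when it runs toward -y. Turns freely without limit, stays where it is left.
- dip_5 (a joint): How far roller 5 is pressed down on its spring, m: 0 untouched, 0.008 all the way down. The spring resists with about 1 N at first and 0.8 N more per mm, and lifts the roller again.
- spanner: Steel combination spanner, 180 x 30 x 6 mm, lying loose beside the track; origin at the centre of its underside, x along its length.
- hex_key_set: Red folding hex key set, 24 x 72 x 19 mm, lying loose on the other side of the track; origin at the centre of its underside.
- bolt: Short grey bolt, 22 x 19 x 37 mm, standing upright on its head, loose beside the track; origin at the centre of its underside.
Mind the look-alikes: they are no part of the job. What is shaped like the end_stop but red or turquoise is not meant.

How it is judged:
By the outcome, as a careful person would: the job done as asked, in the order asked, and still so for the second after the job is handed in, with the robot touching nothing.
It also fails if it takes over 40 s, if anything falls off the work surface, if the arm or the gripper's body presses on something with over 40 N, if the wrist force passes 120 N, or if a joint passes its speed limit or range.

## Robot

A 6-joint arm with a two-finger parallel gripper is mounted at the origin on a cart in front of the work surface, level with it; the furniture and walls round the work are solid. World frame = base frame: x ahead of the robot, y to its left, z up, the work surface at z = 0. Lengths are in m, angles in rad, forces in N, time in s.
With the tool pointing down it reaches from about 0.375 to 0.9 m from the base axis. Payload 3.1 kg.
Tool frame: the origin (TCP) lies at the very end of the fingers, on their centre line; the grasp point (between the pads) lies 19 mm behind it; x points along the fingers, z is the direction in which the jaws open and shut, and the axes are right-handed (so a half turn about x gives the same grasp; the last joint's range is limited). The gripper opens to 85 mm and grips with 20 to 120 N. Pads are 22 mm wide; open, the fingers measure 114 mm over their backs; the gripper's body (76 mm by 85 mm) begins 54 mm behind the grasp point. The pads swing forward as they close: fully open they stand 13 mm farther back than shut.
Start: joints at [-1.442, 0.527, 1.433, -0, 1.181, -0.178], TCP at [0.189, -0.596, 0.211] pointing down, gripper open.
Joint ranges: [-3.08, 3.08], [-0.75, 2.2], [0.22, 2.44], [-1.43, 4.57], [0, 2.65], [-2.85, 2.85]. Speed limits (rad/s): [2.79, 2.79, 3.14, 3.14, 3.14, 3.14].

## Interface

Orientations are given as a rotation vector (axis times angle).
In Python, from cell import observe, capture, job_done, spot_in gives the robot as it stands.
- The arm moves only by the tool apply_moves, never from a script. Its arguments are lists of equal length, an entry for each row: "offset": the shift along the tool's x, y, z in m, a list of three; "spin": the turn about the tool's x in rad; "claw": the opening, from 0 (shut) to 1 (fully open). In form: {"offset": [[x, y, z], ...], "spin": [spin, ...], "claw": [claw, ...]}. A call has 1 to 20 rows; each row is the pose to reach, as a shift and turn from the pose commanded when the call began, along the tool's axes at that moment; what a row does not reach only later rows make up. A row lasts 1/12 s, in which the tool goes at most 41.7 mm and 7.16 degrees, less where a joint would pass 70% of its speed; a pose out of reach is approached as far as the arm can. A call with a gripper value outside its range is refused whole. The fingers move at their own pace and stop on an object; "newtons" is the grip in N (left out, the last holds). Time passes only in rows, so rows that repeat a pose let the fingers close. It gives the time, the measured TCP pose, the force and the opening at its end, in the units of the state.
- observe(): the state, without advancing time (a new reading comes with each control period).
- capture(name): name is "scene" or "top" or "wrist"; returns a dict with "pixels" (384x512x3 uint8, red, green, blue), "mtx" (3x3 intrinsics, pixels), "rvec" (rotation vector, rad) and "tvec" (3), from world to camera coordinates, as OpenCV has them. Camera axes: x right, y down, z forward; pixel columns grow to the right and rows downward; lengths in m; the calibration is good to about 2 mm. A picture is of the moment at which its call begins. There is no depth.
- job_done(): hands the job in, once; it reports no verdict.
Trained networks look in the newest picture that a camera, given by its name, has taken for a name from the list of things; names that differ only in an ending like _2 or _b are one class to them, and where a whole thing is asked for, a point or a joint stands for the part that bears it (a point fixed in the world has none). Each returns a list of dicts, best first, with "p" (0 to 1); they miss things now and then, are a little off and sometimes report something else, mostly with a low value. They report only what shows in the picture. A call takes as long as a camera call. They do not tell look-alikes from the thing itself.
- spot_in(camera, name): "bbox" ([left, top, width, height] as shares, 0 to 1, of the picture: columns of its width, rows of its height, round what is visible of it).
The state is a dict: "time": time; "joints": joint angles; "joint_vel": joint speeds; "effort": joint torques, N m; "ee_pos": TCP position; "eef_rot": TCP orientation; "contact_force": force on the tool from outside, world axes, zero at the start; "ft_torque": the same for the moment, N m; "width": finger opening in m.
Only numpy, scipy, OpenCV 4.12 (cv2) and the standard library are available. Lean on these libraries where they do the work, as an engineer would, in place of code of your own. Each camera call takes 0.05 s, during which the arm holds its last target. There are 200 camera calls.

## Working session

There is one attempt and no reset: what is moved stays moved. The work goes in short steps, Python scripts to look and compute and a tool call to move; the robot and the scene stay as the last step left them, time stands still between calls to the robot, and variables do not carry over. Pictures are saved under pics/ and viewed, about 8 in all and at most 12, crops included, and the job is handed in when it is done.

Besides the shell and the picture viewer there is one more tool, called in YAML: its name, and indented under it one key for each argument. apply_moves: Moves the arm, as the interface text tells. Its arguments: {"type":"object","properties":{"offset":{"type":"array","items":{"type":"array","items":{"type":"number"}}},"spin":{"type":"array","items":{"type":"number"}},"claw":{"type":"array","items":{"type":"number"}},"newtons":{"type":"number"}},"required":["offset","spin","claw"]}

```bash
mkdir -p pics; python3 - <<'E'
from cell import *
import cv2
s=observe()
print({k:s[k] for k in('time','ee_pos','eef_rot','width','contact_force')})
ims=[]
for c in('scene','top'):
    r=capture(c); cv2.imwrite(f'pics/{c}0.png',cv2.cvtColor(r['pixels'],cv2.COLOR_RGB2BGR))
    for n in('track','end_stop','end_cap','spanner','hex_key_set','bolt','roller_1'):
        print(c,n,[(round(d['p'],2),[round(v*w) for v,w in zip(d['bbox'],(512,384,512,384))]) for d in spot_in(c,n)][:6])
E
```

```text
{'time': 0.0, 'ee_pos': array([ 0.18929245, -0.59486265,  0.20982901]), 'eef_rot': array([ 0.9810375 ,  1.34076631, -0.97843039]), 'width': 0.08550319162628871, 'contact_force': array([ 0.48355632, -0.31625073,  0.25649894])}
scene track []
scene end_stop [(0.93, [175, 178, 23, 31]), (0.81, [200, 274, 23, 36]), (0.78, [181, 221, 10, 33]), (0.68, [138, 187, 17, 33])]
scene end_cap [(0.77, [315, 176, 15, 27])]
scene spanner [(0.8, [247, 237, 73, 37]), (0.2, [185, 179, 142, 72])]
scene hex_key_set [(0.93, [220, 183, 33, 24])]
scene bolt [(0.59, [269, 191, 20, 18]), (0.42, [219, 184, 33, 22])]
scene roller_1 [(0.73, [270, 193, 15, 21]), (0.69, [249, 203, 15, 18]), (0.68, [227, 207, 17, 18]), (0.61, [294, 183, 14, 16]), (0.61, [187, 178, 137, 74]), (0.6, [206, 218, 16, 14])]
top track [(0.76, [176, 171, 144, 44]), (0.2, [290, 189, 15, 21])]
top end_stop [(0.7, [164, 239, 11, 22]), (0.68, [192, 125, 12, 35]), (0.58, [168, 171, 18, 29]), (0.55, [152, 123, 14, 28])]
top end_cap [(0.47, [317, 192, 9, 26])]
top spanner [(0.78, [209, 237, 85, 16]), (0.44, [220, 180, 13, 27]), (0.43, [170, 174, 13, 27]), (0.36, [289, 192, 17, 17])]
top hex_key_set [(0.77, [226, 159, 36, 9]), (0.64, [179, 178, 141, 40])]
top bolt []
top roller_1 [(0.72, [267, 192, 13, 12]), (0.7, [223, 184, 7, 14]), (0.69, [241, 186, 15, 18]), (0.65, [290, 193, 13, 15]), (0.55, [263, 184, 18, 27]), (0.51, [195, 180, 14, 16])]
```

View pics/scene0.png

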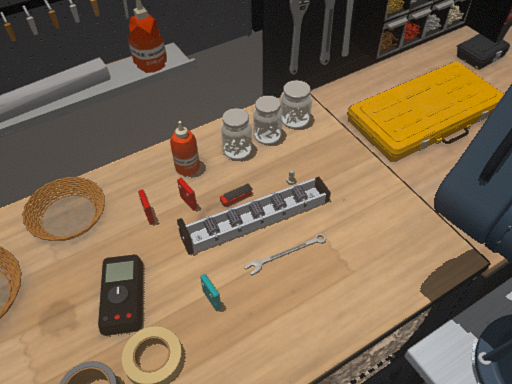

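View pics/top0.png

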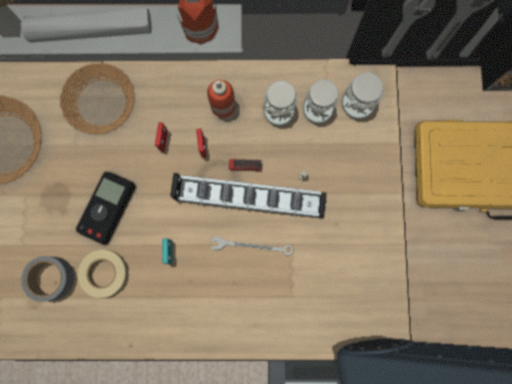

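The black stop is at the left end, at scene (185,233) and top (177,187). The low cap is at the right end, at scene (323,190) and top (322,205). The spanner lies on the near side, and the hex set and bolt on the far side. The red and turquoise plates are decoys. Next I'll make a coarse fit.

```bash
cat > h.py <<'E'
import numpy as np, cv2
from cell import *
def ray(r,uv):
    R=cv2.Rodrigues(np.array(r['rvec'],float))[0]; t=np.array(r['tvec']).reshape(3)
    n=cv2.undistortPoints(np.array([[uv]],float),np.array(r['mtx']),None)[0,0]
    return -R.T@t, R.T@np.array([n[0],n[1],1.])
def onz(r,uv,z):
    c,d=ray(r,uv); return c+d*(z-c[2])/d[2]
def proj(r,P): return cv2.projectPoints(np.array(P,float).reshape(-1,1,3),np.array(r['rvec'],float),np.array(r['tvec'],float),np.array(r['mtx']),None)[0][:,0]
def crop(r,x0,y0,x1,y1,k,f,pts=()):
    im=cv2.cvtColor(r['pixels'],cv2.COLOR_RGB2BGR)[y0:y1,x0:x1]
    im=cv2.resize(im,None,fx=k,fy=k,interpolation=cv2.INTER_CUBIC)
    for p in pts: cv2.drawMarker(im,(int((p[0]-x0+.5)*k),int((p[1]-y0+.5)*k)),(0,255,0),0,8,1)
    cv2.imwrite(f,im)
def model(x,y,a,q):  # q: list of (across, along, z); along + toward stop
    q=np.array(q,float); d=np.array([np.cos(a),np.sin(a)]); n=np.array([-d[1],d[0]])
    return np.c_[np.array([x,y])+q[:,1:2]*d+q[:,:1]*n,q[:,2]]
E
python3 - <<'E'
from h import *
r=capture('top'); s=capture('scene')
a=onz(r,(177,177),.058);a2=onz(r,(177,187),.058);b=onz(r,(322,205),.03)
print(a2,b,np.linalg.norm(a2-b))
print(onz(s,(183,225),.058),onz(s,(321,187),.03))
print('cams',ray(r,(0,0))[0],ray(s,(0,0))[0])
w=capture('wrist');print(ray(w,(256,192)), observe()['ee_pos'])
for n,uv in(('bolt',(304,176)),('hexL',(230,164)),('hexR',(261,166)),('spL',(212,242)),('spR',(292,249)),('tq',(168,250)),('red',(202,143))):print(n,onz(r,uv,.01))
crop(r,160,145,340,225,4.4,'pics/t1.png')
E
```

```text
[0.54487153 0.37757774 0.058     ] [0.51010401 0.07604425 0.03      ] 0.30481998549364214
[0.55710793 0.3835514  0.058     ] [0.50960108 0.08283622 0.03      ]
cams [0.37140235 0.21137534 1.05097072] [-0.00339148  0.55321919  0.84376287]
(array([ 0.25184673, -0.57524946,  0.37454912]), array([-0.22771049, -0.07531139, -0.97100951])) [ 0.1893547  -0.59559655  0.21082079]
bolt [0.57625395 0.11064885 0.01      ]
hexL [0.60361915 0.27101912 0.01      ]
hexR [0.59883092 0.20354188 0.01      ]
spL [0.43439562 0.30839847 0.01      ]
spR [0.41927295 0.13898033 0.01      ]
tq [0.41769653 0.40167165 0.01      ]
red [0.65109731 0.33279595 0.01      ]
```

View pics/t1.png

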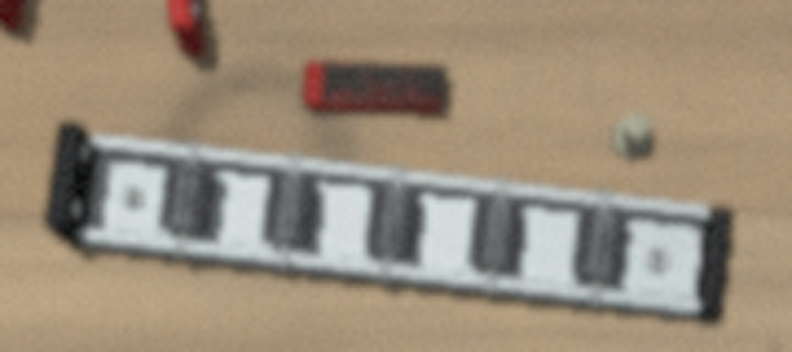

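```bash
cat >> h.py <<'E'
def tool(): s=observe(); return np.array(s['ee_pos']), cv2.Rodrigues(np.array(s['eef_rot']))[0], s
E
python3 - <<'E'
from h import *
p,R,s=tool(); print(R.round(3))
print('off',R.T@(np.array([.47,.2,.25])-p))
d=np.array([.04,.3,0]);d/=np.linalg.norm(d)
v=R.T@d; print('dir in tool',v,'spin to put z along dir',np.arctan2(-v[1],v[2]),'y along',np.arctan2(v[2],v[1]))
r=capture('wrist'); c,dd=ray(r,(256,192)); print('cam off in tool',R.T@(c-p))
E
```

```text
[[-0.     0.953  0.303]
 [-0.     0.303 -0.953]
 [-1.    -0.     0.   ]]
off [-0.03918805  0.50847554 -0.67319208]
dir in tool [-1.03546570e-05  4.26235988e-01 -9.04612006e-01] spin to put z along dir -2.701264888289658 y along -1.1304685614947614
cam off in tool [-0.16372368  0.06571839 -0.00045814]
```

apply_moves:
  offset:
    - [-0.05, 0.573, -0.684]
    - [-0.05, 0.573, -0.684]
    - [-0.05, 0.573, -0.684]
    - [-0.05, 0.573, -0.684]
    - [-0.05, 0.573, -0.684]
    - [-0.05, 0.573, -0.684]
    - [-0.05, 0.573, -0.684]
    - [-0.05, 0.573, -0.684]
    - [-0.05, 0.573, -0.684]
    - [-0.05, 0.573, -0.684]
    - [-0.05, 0.573, -0.684]
    - [-0.05, 0.573, -0.684]
    - [-0.05, 0.573, -0.684]
    - [-0.05, 0.573, -0.684]
    - [-0.05, 0.573, -0.684]
    - [-0.05, 0.573, -0.684]
    - [-0.05, 0.573, -0.684]
    - [-0.05, 0.573, -0.684]
    - [-0.05, 0.573, -0.684]
    - [-0.05, 0.573, -0.684]
  spin: [-1.13, -1.13, -1.13, -1.13, -1.13, -1.13, -1.13, -1.13, -1.13, -1.13, -1.13, -1.13, -1.13, -1.13, -1.13, -1.13, -1.13, -1.13, -1.13, -1.13]
  claw: [0, 0, 0, 0, 0, 0, 0, 0, 0, 0, 0, 0, 0, 0, 0, 0, 0, 0, 0, 0]
  newtons: 20

```text
time: 2.67
ee_pos: [0.5057, 0.1764, 0.2578]
eef_rot: [0.104, 1.568, -0.104]
contact_force: [1.0, -0.7, 0.4]
width: 0.0002
```

apply_moves:
  offset:
    - [0, 0, 0]
    - [0, 0, 0]
    - [0, 0, 0]
  spin: [0, 0, 0]
  claw: [0, 0, 0]

```text
time: 2.92
ee_pos: [0.5046, 0.1739, 0.2571]
eef_rot: [0.103, 1.569, -0.104]
contact_force: [0.0, 0.4, -0.6]
width: 0.0
```

```bash
python3 - <<'E'
from h import *
p,R,s=tool(); print(p,R.round(3),s['joints'])
r=capture('wrist'); cv2.imwrite('pics/w1.png',cv2.cvtColor(r['pixels'],cv2.COLOR_RGB2BGR))
for n in('end_stop','end_cap','roller_1'):
    print(n,[(round(d['p'],2),[round(v*w) for v,w in zip(d['bbox'],(512,384,512,384))]) for d in spot_in('wrist',n)][:6])
E
```

```text
[0.5046373  0.17392966 0.25711647] [[-0.001  0.132  0.991]
 [-0.001  0.991 -0.132]
 [-1.    -0.001 -0.001]] [ 1.22779953e-01  3.50371299e-01  1.60325896e+00 -6.23232376e-04
  1.18926045e+00  2.55067254e-01]
end_stop [(0.84, [327, 0, 64, 37]), (0.25, [259, 189, 33, 18])]
end_cap [(0.91, [257, 225, 35, 16])]
roller_1 [(0.96, [259, 70, 29, 20]), (0.85, [263, 114, 22, 16]), (0.76, [261, 189, 21, 16]), (0.74, [258, 147, 27, 23]), (0.59, [259, 22, 28, 28])]
```

View pics/w1.png

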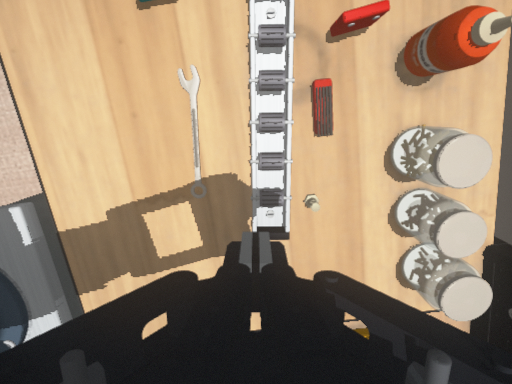

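The wrist view shows the track along column 272. The rollers are at rows 37, 81, 122, 161 and 198, and the cap is at row 235. The stop is off the top of the picture. I'll fit the pose from the roller centres in all three views.

```bash
python3 - <<'E'
from h import *
from scipy.optimize import least_squares
k=np.array([2,1,0,-1,-2])*.05
r=capture('wrist'); t=capture('top'); s=capture('scene')
obs={'w':(r,[(272,37),(271,81),(271,122),(271,160),(271,197)]),
 # top: crop t1 centres /4.4 +offset
 't':(t,[(160+u/4.4-.5,145+v/4.4-.5) for u,v in((189,200),(291,207),(395,219),(497,227),(601,242))])}
q=[(0,a,.037) for a in k]
def res(x,keys): return np.concatenate([(proj(obs[n][0],model(*x,q))-np.array(obs[n][1])).ravel() for n in keys])
for keys in('w','t','wt'):
    f=least_squares(res,[.528,.23,1.44],args=(keys,)); print(keys,f.x.round(4),np.abs(f.fun).max().round(2))
x=f.x
P=model(*x,[(c,a,.04) for a in k for c in(-.016,.016)]+[(c,a,.03) for a in(-.162,.15) for c in(-.026,.026)]+[(c,.162,.058) for c in(-.026,.026)])
A=proj(r,P);B=proj(t,P);C=proj(s,P)
crop(r,200,0,340,250,2.3,'pics/a.png',A);crop(t,165,160,335,225,2.8,'pics/b.png',B);crop(s,170,165,340,260,2.8,'pics/c.png',C)
a,b,c=[cv2.imread(f'pics/{i}.png') for i in'abc']
o=np.zeros((600,800,3),np.uint8);o[:a.shape[0],:a.shape[1]]=a
o[:b.shape[0],323:323+b.shape[1]]=b[:,:477];o[200:200+c.shape[0],323:323+c.shape[1]]=c[:,:477]
cv2.imwrite('pics/fit.png',o)
E
```

```text
w [0.5331 0.2302 1.446 ] 2.95
t [0.5324 0.229  1.4649] 0.58
wt [0.533  0.2299 1.4507] 2.66
```

View pics/fit.png

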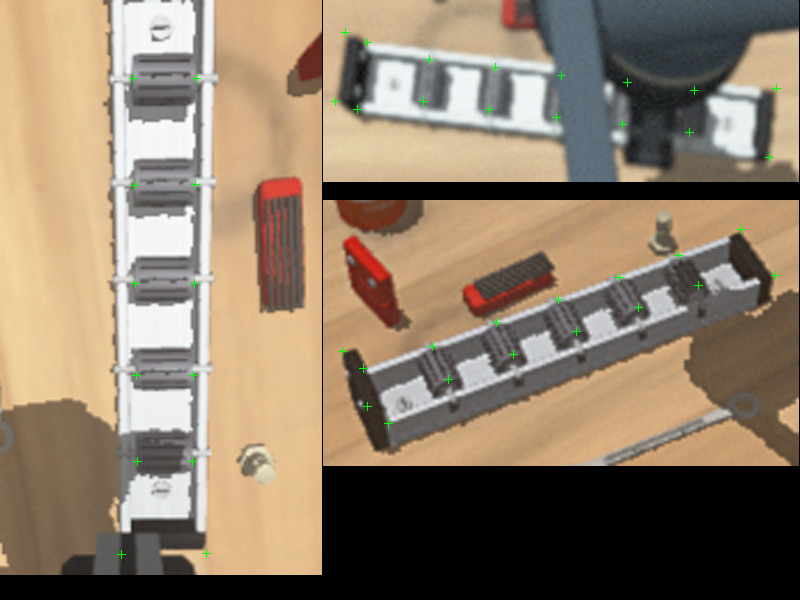

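```bash
python3 - <<'E'
from h import *
from scipy.optimize import least_squares
k=np.array([2,1,0,-1,-2])*.05
r=capture('wrist'); t=capture('top'); s=capture('scene')
p,R,_=tool(); print('ee',p)
# wrist: axle ends on outer walls (z .028)
W=[(u/2.3-.5+200,v/2.3-.5) for u,v in((116,78),(210,78),(116,184),(209,182),(117,282),(208,278),(118,372),(208,369),(118,456),(208,453))]
qW=[(c,a,.028) for a in k for c in(.026,-.026)]
T=[(160+u/4.4-.5,145+v/4.4-.5) for u,v in((189,200),(291,207),(395,219),(497,227),(601,242))]
qT=[(0,a,.037) for a in k]
# scene: wall-top corners at stop & cap, centre roller tops
S=[(170+(u-323)/2.8-.5,165+(v-200)/2.8-.5) for u,v in((436,371),(503,349),(564,325),(626,300),(685,278))]
qS=[(0,a,.036) for a in k]
def res(x,m):
    o=[]
    for c,im,pt,q in(('w',r,W,qW),('t',t,T,qT),('s',s,S,qS)):
        if c in m: o.append((proj(im,model(*x[:3],np.array(q)+[0,0,x[3] if len(x)>3 else 0]))-pt).ravel())
    return np.concatenate(o)
for m,n in(('w',3),('w',4),('t',3),('s',3),('ts',4),('wts',3),('wts',4)):
    f=least_squares(res,[.53,.23,1.45,0][:n],args=(m,)); print(m,f.x.round(4),'max',np.abs(f.fun).max().round(2),'rms',np.sqrt((f.fun**2).mean()).round(2))
    if m=='w': print(f.fun.reshape(-1,2).round(1).tolist())
E
```

```text
ee [0.50535938 0.17361598 0.2575347 ]
w [0.5331 0.2324 1.4521] max 1.54 rms 0.78
[[-1.5, 1.5], [1.1, 0.8], [-0.7, 0.1], [0.8, 0.3], [-0.4, -0.8], [0.6, 0.3], [-0.1, -1.0], [0.0, -0.3], [0.6, -1.1], [-0.5, -0.3]]
w [0.533  0.2324 1.4521 0.003 ] max 1.72 rms 0.71
[[-1.7, 0.9], [1.3, 0.2], [-0.9, -0.1], [1.0, 0.1], [-0.5, -0.7], [0.8, 0.4], [-0.2, -0.6], [0.2, 0.1], [0.5, -0.5], [-0.4, 0.3]]
t [0.5324 0.229  1.4649] max 0.58 rms 0.41
s [0.5301 0.2345 1.4546] max 0.48 rms 0.33
ts [ 0.5345  0.2303  1.4597 -0.008 ] max 1.65 rms 0.62
wts [0.5328 0.2322 1.4537] max 2.02 rms 0.97
wts [ 0.533   0.2322  1.4537 -0.0021] max 2.28 rms 0.94
```

apply_moves:
  offset:
    - [0.187, -0.0685, 0.0217]
    - [0.187, -0.0685, 0.0217]
    - [0.187, -0.0685, 0.0217]
    - [0.187, -0.0685, 0.0217]
    - [0.187, -0.0685, 0.0217]
    - [0.187, -0.0685, 0.0217]
    - [0.187, -0.0685, 0.0217]
    - [0.187, -0.0685, 0.0217]
    - [0.187, -0.0685, 0.0217]
    - [0.187, -0.0685, 0.0217]
  spin: [-0.016, -0.016, -0.016, -0.016, -0.016, -0.016, -0.016, -0.016, -0.016, -0.016]
  claw: [0, 0, 0, 0, 0, 0, 0, 0, 0, 0]

```text
time: 4.25
ee_pos: [0.5193, 0.1041, 0.0727]
eef_rot: [0.091, 1.564, -0.091]
contact_force: [-0.6, 0.6, -0.2]
width: 0.0005
```

```bash
python3 - <<'E'
from h import *
p,R,s=tool(); print(p,R.round(4).tolist(),s['contact_force'])
X=(.5328,.232,1.4545)
for nm,q in(('start',(0,-.13,.037)),('end',(0,.128,.037))): print(nm,(R.T@(model(*X,[q])[0]-p)).round(4))
r=capture('wrist'); s=capture('scene')
crop(r,180,0,360,290,2,'pics/a.png',proj(r,model(*X,[(0,a,.04) for a in(-.1,-.05,0,.05,.1)])))
crop(s,240,130,380,270,3,'pics/c.png')
a,c=cv2.imread('pics/a.png'),cv2.imread('pics/c.png')
o=np.zeros((600,800,3),np.uint8);o[:a.shape[0],:a.shape[1]]=a;o[:420,365:785]=c;cv2.imwrite('pics/st.png',o)
E
```

```text
[0.51929728 0.10410466 0.07273577] [[0.0047, 0.1156, 0.9933], [0.0, 0.9933, -0.1156], [-1.0, 0.0006, 0.0047]] [-0.58763329  0.57816813 -0.21655619]
start [ 0.0357 -0.0014 -0.0016]
end [ 0.0359  0.2566 -0.0015]
```

View pics/st.png

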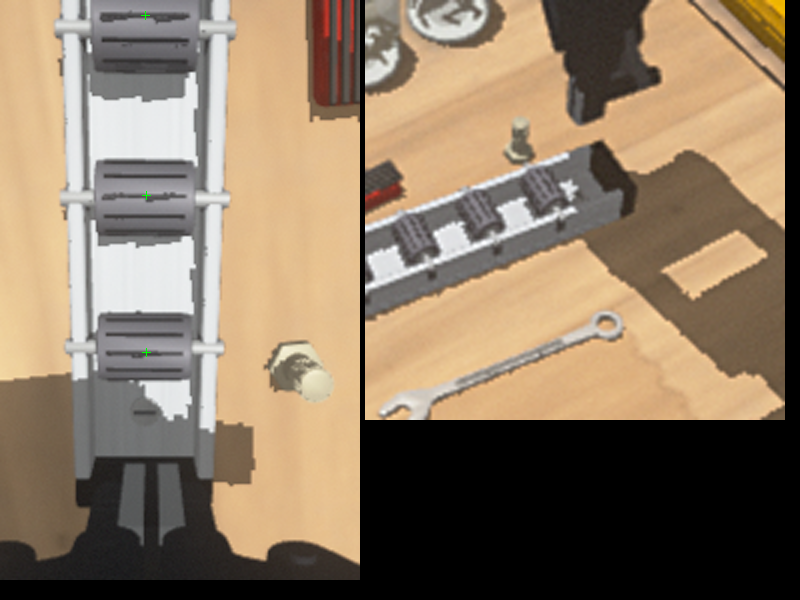

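apply_moves:
  offset:
    - [0.012, -0.001, -0.0015]
    - [0.024, -0.001, -0.0015]
    - [0.033, -0.001, -0.0015]
    - [0.033, -0.001, -0.0015]
    - [0.033, -0.001, -0.0015]
    - [0.033, -0.001, -0.0015]
    - [0.033, -0.001, -0.0015]
  spin: [0, 0, 0, 0, 0, 0, 0]
  claw: [0, 0, 0, 0, 0, 0, 0]

```text
time: 4.93
ee_pos: [0.5167, 0.1026, 0.038]
eef_rot: [0.092, 1.568, -0.092]
contact_force: [-0.5, -0.0, 0.0]
width: -0.0002
```

```bash
cat > q.py <<'E'
from h import *
P=[]
F=[]
for i in range(3):
    p,R,s=tool(); P.append(p);F.append(s['contact_force']); capture('wrist')
p=np.mean(P,0); print(p.round(4),np.mean(F,0).round(2),s['time'])
X=(.5328,.232,1.4545); d=np.array([np.cos(X[2]),np.sin(X[2])]); v=p[:2]-X[:2]
print('along',v@d,'across',v@np.array([-d[1],d[0]]), R.round(4).tolist())
E
python3 q.py
```

```text
[0.5167 0.1026 0.038 ] [-0.29  0.16  0.28] 5.0333
along -0.13043965248383224 across 0.0010090643009695666 [[0.0011, 0.1167, 0.9932], [-0.0, 0.9932, -0.1167], [-1.0, 0.0001, 0.0011]]
```

apply_moves:
  offset:
    - [0.001, 0.005, 0.001]
    - [0.001, 0.01, 0.001]
    - [0.001, 0.015, 0.001]
    - [0.001, 0.02, 0.001]
    - [0.001, 0.025, 0.001]
    - [0.001, 0.03, 0.001]
    - [0.001, 0.03, 0.001]
    - [0.001, 0.03, 0.001]
  spin: [0, 0, 0, 0, 0, 0, 0, 0]
  claw: [0, 0, 0, 0, 0, 0, 0, 0]

```text
time: 5.75
ee_pos: [0.5206, 0.1326, 0.0364]
eef_rot: [0.091, 1.569, -0.091]
contact_force: [-0.9, -0.7, -0.8]
width: -0.0
```

```bash
python3 q.py; python3 - <<'E'
from h import *
s=capture('scene'); w=capture('wrist')
crop(s,250,150,350,250,4,'pics/c.png'); crop(w,200,100,340,290,2.8,'pics/a.png')
a,c=cv2.imread('pics/a.png'),cv2.imread('pics/c.png')
o=np.zeros((540,800,3),np.uint8);o[:a.shape[0],:a.shape[1]]=a;o[:400,395:795]=c;cv2.imwrite('pics/r1.png',o)
E
```

```text
[0.5206 0.1324 0.0364] [-0.22 -0.65 -0.09] 5.85
along -0.10033877718781034 across 0.0006019879389611708 [[-0.0002, 0.1166, 0.9932], [-0.0001, 0.9932, -0.1166], [-1.0, -0.0001, -0.0001]]
```

View pics/r1.png

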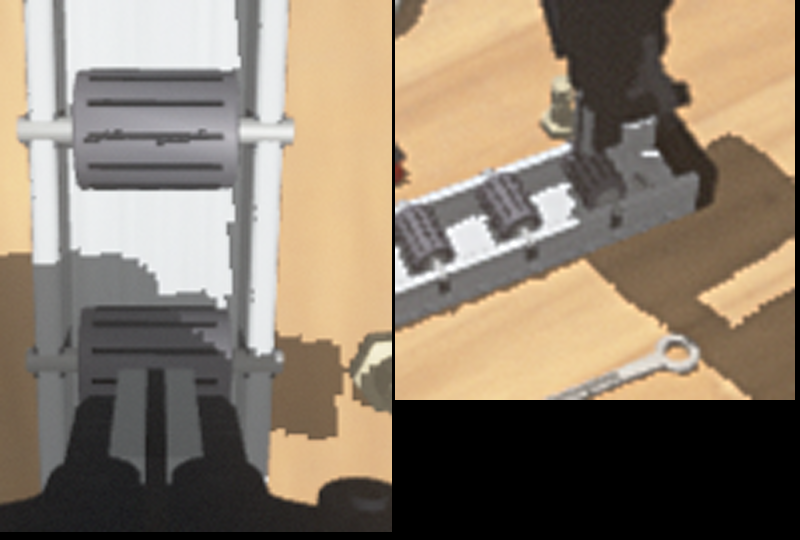

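```bash
python3 - <<'E'
from h import *
s=capture('scene'); w=capture('wrist')
p,R,_=tool()
# tip corner points: front edge (+y 11mm), z +-14 ; at heights 0, +10 mm
M=[p+R@np.array(v) for v in((0,0,0),(0,.011,0),(-.02,.011,0))]
print(proj(s,M),proj(w,M))
crop(s,275,165,325,215,8,'pics/c.png',proj(s,M)); crop(w,215,190,305,290,4.3,'pics/a.png',proj(w,M))
a,c=cv2.imread('pics/a.png'),cv2.imread('pics/c.png')
o=np.zeros((440,800,3),np.uint8);o[:a.shape[0],:a.shape[1]]=a;o[:400,395:795]=c;cv2.imwrite('pics/r2.png',o)
E
```

```text
[[299.41325722 191.13475699]
 [294.80509945 192.86590831]
 [295.28229981 186.74626885]] [[254.95288976 234.01506794]
 [254.97316047 216.3088311 ]
 [254.98132404 228.69838233]]
```

View pics/r2.png

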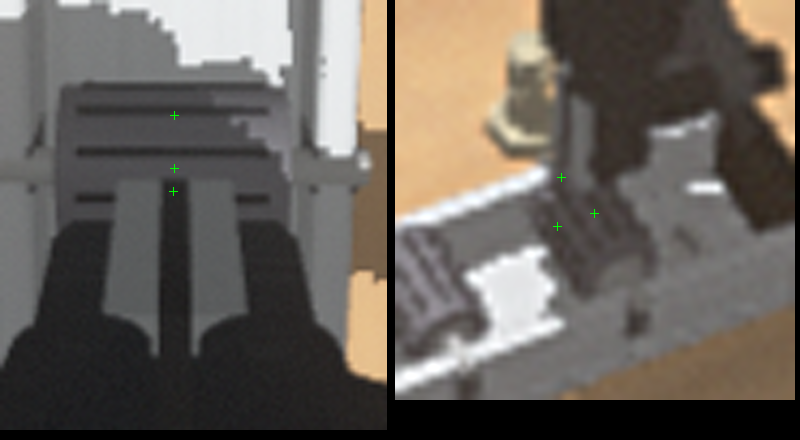

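Contact force is about 0 at z = 0.036, and the images suggest the visible tip sits a few mm above the crest. I'll step down and watch the force.

apply_moves:
  offset:
    - [0.001, 0, 0]
    - [0.002, 0, 0]
    - [0.002, 0, 0]
  spin: [0, 0, 0]
  claw: [0, 0, 0]

```text
time: 6.35
ee_pos: [0.5205, 0.1321, 0.0342]
eef_rot: [0.092, 1.569, -0.092]
contact_force: [-0.3, 0.6, 0.1]
width: -0.0002
```

```bash
sed -i 's/range(3)/range(5)/' q.py; python3 q.py
```

```text
[0.5206 0.1321 0.0343] [-0.03  0.15  0.25] 6.55
along -0.10059946911642227 across 0.0005512933703149499 [[-0.0001, 0.1167, 0.9932], [-0.0, 0.9932, -0.1167], [-1.0, -0.0, -0.0001]]
```

apply_moves:
  offset:
    - [0.001, 0, 0]
    - [0.002, 0, 0]
    - [0.002, 0, 0]
  spin: [0, 0, 0]
  claw: [0, 0, 0]

```text
time: 6.85
ee_pos: [0.5205, 0.1322, 0.0322]
eef_rot: [0.092, 1.569, -0.092]
contact_force: [-0.1, 0.2, -0.4]
width: 0.0001
```

```bash
python3 q.py; python3 - <<'E'
from h import *
s=capture('scene')
crop(s,260,140,340,215,8,'pics/r3.png')
E
```

```text
[0.5206 0.1322 0.0323] [ 0.18  0.24 -0.14] 7.05
along -0.10054777633789379 across 0.0005639873828731834 [[-0.0001, 0.1167, 0.9932], [0.0, 0.9932, -0.1167], [-1.0, 0.0, -0.0001]]
```

View pics/r3.png

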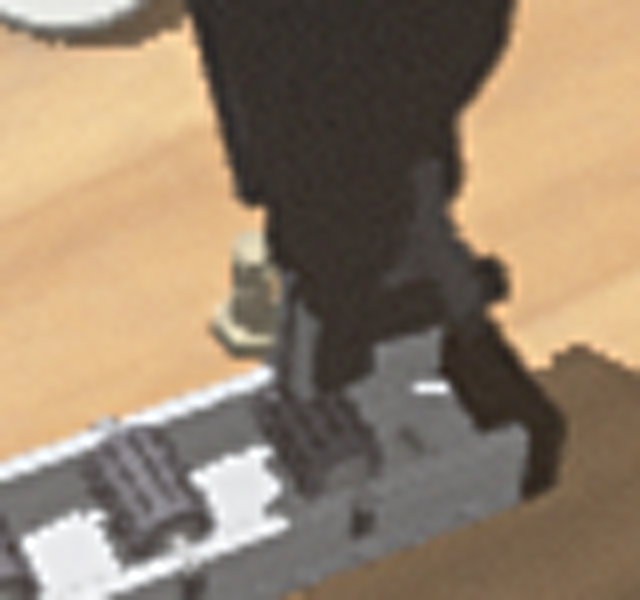

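```bash
python3 - <<'E'
from h import *
s=capture('scene');w=capture('wrist'); p,R,_=tool(); 
for h in(0,.005,.01,.015): print(h,[ (proj(s,[p+R@np.array((-h,y,z))])[0]-[260,140]).round(1).tolist() for y,z in((.011,-.0145),(-.011,-.0145),(.011,0))])
print('obs near-bottom-front (39.5,48.9), near-bottom-rear (46.4,46.4), pad front ~ (36.5,48)')
X=(.5328,.232,1.4545)
print('crest1 near/mid/far',(proj(s,model(*X,[(c,-.1,.04) for c in(.016,0,-.016)]))-[260,140]).round(1).tolist())
crop(w,215,170,305,290,5,'pics/r4.png')
E
```

```text
0 [[37.9, 58.9], [47.1, 55.4], [34.6, 54.1]]
0.005 [[38.0, 57.4], [47.2, 53.9], [34.7, 52.6]]
0.01 [[38.1, 55.9], [47.4, 52.4], [34.9, 51.1]]
0.015 [[38.2, 54.4], [47.6, 50.9], [35.0, 49.5]]
obs near-bottom-front (39.5,48.9), near-bottom-rear (46.4,46.4), pad front ~ (36.5,48)
crest1 near/mid/far [[42.7, 55.3], [39.1, 50.0], [35.5, 44.8]]
```

View pics/r4.png

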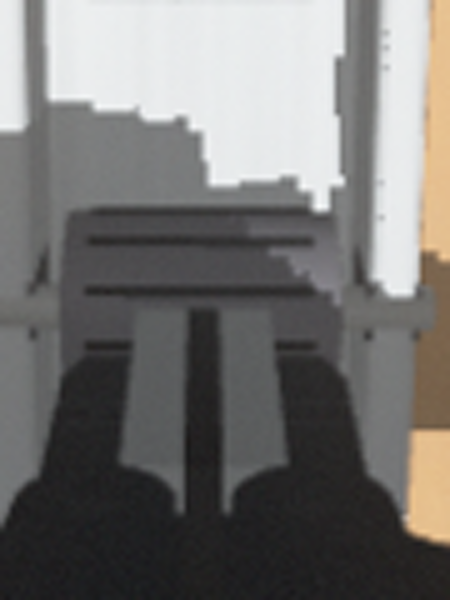

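apply_moves:
  offset:
    - [0.001, 0, 0]
    - [0.002, 0, 0]
    - [0.003, 0, 0]
    - [0.003, 0, 0]
  spin: [0, 0, 0, 0]
  claw: [0, 0, 0, 0]

```text
time: 7.58
ee_pos: [0.5205, 0.1322, 0.0292]
eef_rot: [0.092, 1.569, -0.092]
contact_force: [-0.6, -0.3, 0.2]
width: 0.0001
```

```bash
python3 q.py
```

```text
[0.5206 0.1322 0.0293] [ 0.02 -0.08 -0.18] 7.7833
along -0.10055136255817151 across 0.0005697283308417565 [[-0.0, 0.1167, 0.9932], [0.0, 0.9932, -0.1167], [-1.0, -0.0, -0.0]]
```

apply_moves:
  offset:
    - [0.001, 0, 0]
    - [0.002, 0, 0]
    - [0.002, 0, 0]
    - [0.002, 0, 0]
  spin: [0, 0, 0, 0]
  claw: [0, 0, 0, 0]

```text
time: 8.17
ee_pos: [0.5206, 0.1322, 0.0273]
eef_rot: [0.092, 1.569, -0.092]
contact_force: [-0.1, -0.8, 0.5]
width: -0.0
```

```bash
python3 q.py
```

```text
[0.5206 0.1322 0.0274] [ 0.02 -0.1   0.01] 8.3667
along -0.10054461824862201 across 0.0005062830139026215 [[0.0001, 0.1167, 0.9932], [0.0, 0.9932, -0.1167], [-1.0, 0.0, 0.0001]]
```

apply_moves:
  offset:
    - [0.001, 0, 0]
    - [0.002, 0, 0]
    - [0.002, 0, 0]
    - [0.002, 0, 0]
  spin: [0, 0, 0, 0]
  claw: [0, 0, 0, 0]

```text
time: 8.75
ee_pos: [0.5206, 0.1322, 0.0253]
eef_rot: [0.092, 1.569, -0.092]
contact_force: [-0.5, 0.2, 0.4]
width: 0.0002
```

```bash
python3 q.py
```

```text
[0.5206 0.1322 0.0254] [-0.26  0.2   0.45] 8.95
along -0.10054487155105597 across 0.000508616480701908 [[0.0, 0.1167, 0.9932], [0.0, 0.9932, -0.1167], [-1.0, 0.0, 0.0]]
```

apply_moves:
  offset:
    - [0.001, 0, 0]
    - [0.002, 0, 0]
    - [0.002, 0, 0]
    - [0.002, 0, 0]
  spin: [0, 0, 0, 0]
  claw: [0, 0, 0, 0]

```text
time: 9.33
ee_pos: [0.5206, 0.1322, 0.0233]
eef_rot: [0.092, 1.569, -0.092]
contact_force: [0.3, 0.1, -0.0]
width: -0.0003
```

```bash
python3 q.py; python3 - <<'E'
from h import *
s=capture('scene')
crop(s,270,150,330,210,9,'pics/r5.png')
E
```

```text
[0.5206 0.1322 0.0234] [-0.02 -0.01  0.15] 9.5333
along -0.10053852827566688 across 0.0005277392232471395 [[-0.0, 0.1167, 0.9932], [-0.0, 0.9932, -0.1167], [-1.0, -0.0, -0.0]]
```

View pics/r5.png

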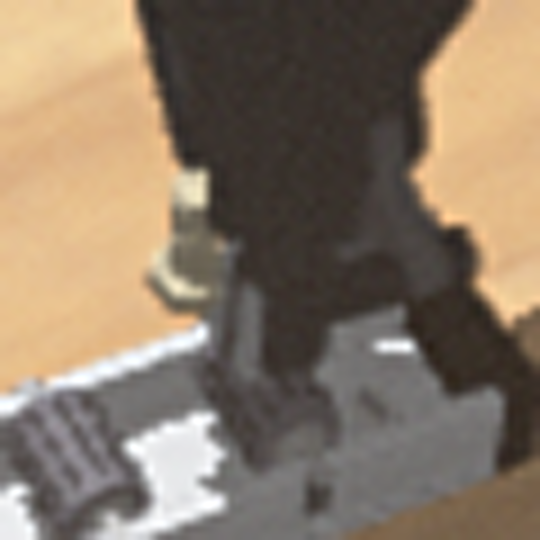

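apply_moves:
  offset:
    - [0.001, 0, 0]
    - [0.002, 0, 0]
    - [0.003, 0, 0]
    - [0.003, 0, 0]
  spin: [0, 0, 0, 0]
  claw: [0, 0, 0, 0]

```text
time: 9.97
ee_pos: [0.5205, 0.1322, 0.0202]
eef_rot: [0.092, 1.569, -0.092]
contact_force: [0.6, 0.1, -0.3]
width: 0.0
```

```bash
python3 q.py
```

```text
[0.5206 0.1322 0.0203] [-0.18  0.11 -0.24] 10.1667
along -0.10054464815489031 across 0.0005629228599976997 [[-0.0, 0.1167, 0.9932], [0.0, 0.9932, -0.1167], [-1.0, 0.0, -0.0]]
```

apply_moves:
  offset:
    - [0.001, 0, 0]
    - [0.002, 0, 0]
    - [0.002, 0, 0]
    - [0.002, 0, 0]
  spin: [0, 0, 0, 0]
  claw: [0, 0, 0, 0]

```text
time: 10.55
ee_pos: [0.5208, 0.1322, 0.0185]
eef_rot: [0.092, 1.569, -0.092]
contact_force: [-0.4, -0.5, 1.6]
width: -0.0002
```

```bash
python3 q.py
```

```text
[0.5208 0.1322 0.0185] [ 0.07 -0.24  1.27] 10.75
along -0.10052255201147853 across 0.0003318551861192293 [[0.0004, 0.1167, 0.9932], [0.0, 0.9932, -0.1167], [-1.0, 0.0001, 0.0004]]
```

Contact is found: 1.3 N at TCP z = 0.0185, so the real fingertips end about 21 mm short of the TCP. I'll lift, back up ahead of roller 1, and come down for a dip of about 2.5 mm.

apply_moves:
  offset:
    - [-0.005, 0, 0]
    - [-0.01, 0, 0]
    - [-0.01, 0, 0]
    - [-0.01, -0.012, 0]
    - [-0.01, -0.024, 0]
    - [-0.01, -0.03, 0]
    - [-0.01, -0.03, 0]
    - [-0.004, -0.03, 0]
    - [0.0022, -0.03, 0]
    - [0.0022, -0.03, 0]
    - [0.0022, -0.03, 0]
    - [0.0022, -0.03, 0]
  spin: [0, 0, 0, 0, 0, 0, 0, 0, 0, 0, 0, 0]
  claw: [0, 0, 0, 0, 0, 0, 0, 0, 0, 0, 0, 0]

```text
time: 11.8
ee_pos: [0.517, 0.1027, 0.0159]
eef_rot: [0.092, 1.569, -0.092]
contact_force: [-0.2, -0.5, 0.9]
width: 0.0001
```

```bash
python3 q.py
```

```text
[0.5172 0.1026 0.0162] [-0.13 -0.31  0.34] 12.0
along -0.1302928504862884 across 0.000526737439619738 [[0.0004, 0.1164, 0.9932], [0.0, 0.9932, -0.1164], [-1.0, 0.0001, 0.0004]]
```

apply_moves:
  offset:
    - [0, 0.005, 0]
    - [0, 0.01, 0]
    - [0, 0.015, 0]
    - [0, 0.02, 0]
    - [0, 0.025, 0]
    - [0, 0.03, 0]
  spin: [0, 0, 0, 0, 0, 0]
  claw: [0, 0, 0, 0, 0, 0]

```text
time: 12.55
ee_pos: [0.5209, 0.1329, 0.0165]
eef_rot: [0.092, 1.568, -0.091]
contact_force: [0.2, -0.6, 3.2]
width: 0.0
```

```bash
python3 q.py
```

```text
[0.521  0.133  0.0165] [-0.01 -0.25  2.89] 12.75
along -0.09966431935048665 across 0.00028339302057328093 [[0.0007, 0.1162, 0.9932], [0.0001, 0.9932, -0.1162], [-1.0, 0.0002, 0.0007]]
```

apply_moves:
  offset:
    - [0, 0.005, 0]
    - [0, 0.01, 0]
    - [0, 0.015, 0]
    - [0, 0.02, 0]
    - [0, 0.025, 0]
    - [0, 0.03, 0]
    - [0, 0.035, 0]
    - [0, 0.04, 0]
    - [0, 0.045, 0]
    - [0, 0.05, 0]
    - [0, 0.055, 0]
    - [0, 0.06, 0]
    - [0, 0.065, 0]
    - [0, 0.07, 0]
    - [0, 0.075, 0]
    - [0, 0.08, 0]
    - [0, 0.085, 0]
    - [0, 0.09, 0]
    - [0, 0.095, 0]
    - [0, 0.1, 0]
  spin: [0, 0, 0, 0, 0, 0, 0, 0, 0, 0, 0, 0, 0, 0, 0, 0, 0, 0, 0, 0]
  claw: [0, 0, 0, 0, 0, 0, 0, 0, 0, 0, 0, 0, 0, 0, 0, 0, 0, 0, 0, 0]

```text
time: 14.47
ee_pos: [0.5326, 0.2321, 0.0165]
eef_rot: [0.092, 1.568, -0.092]
contact_force: [0.3, -0.7, 2.9]
width: -0.0002
```

```bash
python3 q.py; python3 - <<'E'
from h import *
s=capture('scene');crop(s,170,165,340,260,4,'pics/s_mid.png')
E
```

```text
[0.5326 0.2323 0.0165] [-0.24 -0.28  2.9 ] 14.6667
along 0.00026525718361046545 across 0.00020055318319642826 [[0.0007, 0.1164, 0.9932], [0.0002, 0.9932, -0.1164], [-1.0, 0.0003, 0.0007]]
```

Roller 3 shows the same 2.9 N. I'll continue to roller 5's crest.

apply_moves:
  offset:
    - [0, 0.005, 0]
    - [0, 0.01, 0]
    - [0, 0.015, 0]
    - [0, 0.02, 0]
    - [0, 0.025, 0]
    - [0, 0.03, 0]
    - [0, 0.035, 0]
    - [0, 0.04, 0]
    - [0, 0.045, 0]
    - [0, 0.05, 0]
    - [0, 0.055, 0]
    - [0, 0.06, 0]
    - [0, 0.065, 0]
    - [0, 0.07, 0]
    - [0, 0.075, 0]
    - [0, 0.08, 0]
    - [0, 0.085, 0]
    - [0, 0.09, 0]
    - [0, 0.095, 0]
    - [0, 0.1, 0]
  spin: [0, 0, 0, 0, 0, 0, 0, 0, 0, 0, 0, 0, 0, 0, 0, 0, 0, 0, 0, 0]
  claw: [0, 0, 0, 0, 0, 0, 0, 0, 0, 0, 0, 0, 0, 0, 0, 0, 0, 0, 0, 0]

```text
time: 16.43
ee_pos: [0.5443, 0.3314, 0.0166]
eef_rot: [0.092, 1.568, -0.092]
contact_force: [-1.0, -0.3, 2.7]
width: 0.0002
```

```bash
python3 q.py
```

```text
[0.5443 0.3317 0.0166] [-0.38  0.18  2.87] 16.6333
along 0.10037524042503736 across 0.00013471597973175461 [[0.0007, 0.1163, 0.9932], [0.0003, 0.9932, -0.1163], [-1.0, 0.0004, 0.0007]]
```

Next I'll run 25 mm past roller 5, which leaves about 14 mm to the stop, and then lift.

apply_moves:
  offset:
    - [0, 0.005, 0]
    - [0, 0.01, 0]
    - [0, 0.015, 0]
    - [0, 0.02, 0]
    - [0, 0.025, 0]
    - [0, 0.025, 0]
    - [-0.005, 0.025, 0]
    - [-0.015, 0.025, 0]
    - [-0.04, 0.025, 0]
    - [-0.08, 0.025, 0]
    - [-0.12, 0.025, 0]
    - [-0.16, 0.025, 0]
    - [-0.2, 0.025, 0]
    - [-0.2, 0, 0]
    - [-0.2, -0.03, 0]
    - [-0.2, -0.07, 0]
    - [-0.2, -0.1, 0]
    - [-0.2, -0.1, 0]
    - [-0.2, -0.1, 0]
  spin: [0, 0, 0, 0, 0, 0, 0, 0, 0, 0, 0, 0, 0, 0, 0, 0, 0, 0, 0]
  claw: [0, 0, 0, 0, 0, 0, 0, 0, 0, 0, 0, 0, 0, 0, 0, 0, 0, 0, 0]

```text
time: 18.27
ee_pos: [0.5323, 0.23, 0.2173]
eef_rot: [0.095, 1.568, -0.094]
contact_force: [0.1, 0.4, -0.6]
width: -0.0001
```

```bash
python3 q.py; python3 - <<'E'
from h import *
s=capture('scene');w=capture('wrist')
o=np.zeros((600,800,3),np.uint8)
crop(w,170,0,350,290,2,'pics/a.png');crop(s,170,165,340,285,2.5,'pics/c.png')
b=cv2.resize(cv2.cvtColor(cv2.imread('pics/scene0.png'),1) if 0 else cv2.imread('pics/scene0.png')[165:285,170:340],None,fx=2.5,fy=2.5,interpolation=cv2.INTER_CUBIC)
a,c=cv2.imread('pics/a.png'),cv2.imread('pics/c.png')
o[:580,:360]=a;o[:300,365:790]=c;o[300:,365:790]=b;cv2.imwrite('pics/fin.png',o)
E
```

```text
[0.5326 0.2315 0.217 ] [ 0.21 -0.01 -0.16] 18.4667
along -0.0004954789851408797 across 0.00016002460519329268 [[0.0008, 0.1157, 0.9933], [0.0005, 0.9933, -0.1157], [-1.0, 0.0006, 0.0007]]
```

View pics/fin.png

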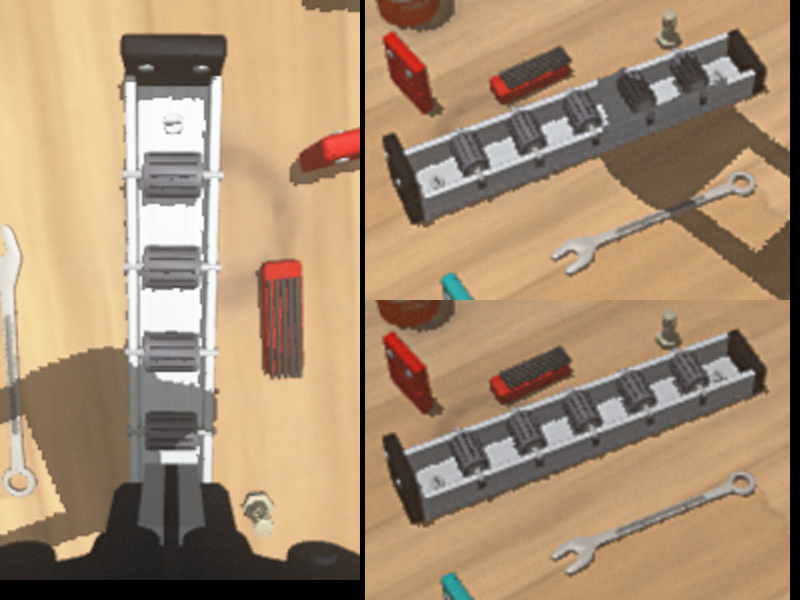

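The rollers are all up. The spanner, hex set and bolt sit at the same pixels as in the first picture, and the tool is clear.

```bash
python3 -c "
from cell import *
print(job_done())"
```

```text
the job is handed in; nothing more can be done
None
```

I stroked the shut fingertips along the row from the low cap to the black stop in one pass, lifted off to z = 0.217 and handed the job in at about 18.5 s of the 40 s.

**Pressing force:** it read about 2.9 N on the crests of rollers 1, 3 and 5. That is a dip of roughly 2.4 mm of the 8 mm. I did not stop to read the force on rollers 2 and 4, but the stroke stayed at the same height.

**Last checks:** after the lift the force was about 0. The scene picture matches the first one, with all five rollers up and the spanner, hex key set and bolt unmoved.

**What disagreed:**
- **Fingertip position:** the real fingertips ended about 21 mm short of the reported TCP. I found the true contact height by stepping down on roller 1 and watching the force.
- **Extra contact:** that touch pressed roller 1 at about 1.3 N before the stroke. I then lifted off and restarted ahead of it.
- **Roller turn:** I did not measure it directly. Each roller should have turned well over a tenth of a turn, because the fingertips are about 22 mm long along the stroke and only 7.5 mm of rolling is needed.

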